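# Refit the splash guard: tongue into the interlock switch

### The job

Take the clear splash guard out of its blue parking stand and refit it on the analyser's sloping flow-cell module: slide its steel tongue straight into the slot of the yellow interlock switch and press it fully home, so that the switch plunger is pushed in and the guard's red foot sits flat on the switch. Then let go and leave it there; leave the reagent bottle, sample jar and tip box where they stand.

Things in the scene. Friction and masses are not known exactly. Their poses are not given: they have to be found in the camera images.
- guard_grip (a point): Centre of the black handle block on top of the loose splash guard (0.24 kg, give or take 20%). Handle: 22 mm along the guard's x (thickness), 40 mm along y, 28 mm tall; the clear panel below it is 4 x 106 x 50 mm tall. z runs from the tongue up to the handle. The guard is the same both ways round (half turn about z). It starts upright in the stand, foot resting on the walls.
- guard_tip (a point): Middle of the lower end of the guard's flat steel tongue, 110 mm below guard_grip along the guard's z; same axes. The tongue is 6 mm (x) by 20 mm (y) and 32 mm long; above it is the red metal foot, 30 (x) x 60 (y) x 14 mm tall, whose flat underside is 32 mm above this point and 78 mm below guard_grip.
- slot_mouth (a point): Centre of the slot's mouth, in the plane of the yellow switch's top face. z points straight out of the slot, leaning 30 degrees from vertical towards the module's low front edge; x is the slot's narrow way (up the slope), y its wide way (level). Slot 10 (x) by 25 mm (y), plus a red 4 mm 45-degree bevel. The tongue goes in along -z; fully home its end is 32 mm below this point.
- plunger (a joint): Travel (m) of the red plunger inside the slot: 0 as found, its face 24 mm below the slot mouth; about 0.008 when the tongue is fully home; stop at 0.010. It resists with about 4 N (more if pushed fast: 80 N per m/s), more than the guard's weight, and stays where it is pushed.
- stand: Blue parking stand fixed to the bench, grey base 90 x 110 mm, origin at the centre of its underside, z up. Two walls 70 mm long (y), tops 45 mm above the bench, with a 12 mm gap between them (x) in which the tongue hangs.
- module: Sloping white and black flow-cell module fixed to the bench, 200 (x) x 240 (y) mm; origin at the centre of its underside, z up, low front edge towards its -x, upper edge about 155 mm high. Its deck carries the yellow switch (34 x 60 x 44 mm tall) and, uphill of it, three clear flow cells 34 mm tall that the guard clears.
- bottle_mid (a point): Middle of the loose reagent bottle with blue cap, 58 mm across, 120 mm tall. Bystander.
- jar_mid (a point): Middle of the loose sample jar with white lid, 54 mm across, 60 mm tall. Bystander.
- tip_box_mid (a point): Middle of the loose blue pipette tip box, 80 x 110 x 45 mm. Bystander.
Mind the look-alikes: they are no part of the job. Of the things that look like the part that bears guard_grip, the middle-sized one is meant.

How it is judged:
By the outcome, as a careful person would: the job done as asked, in the order asked, and still so for the second after the job is handed in, with the robot touching nothing.
It also fails if it takes over 45 s, if anything falls off the work surface, if the arm or the gripper's body presses on something with over 40 N, if the wrist force passes 120 N, or if a joint passes its speed limit or range.

### The arm

A 6-joint arm with a two-finger parallel gripper is mounted at the origin on the work surface. World frame = base frame: x ahead of the robot, y to its left, z up, the work surface at z = 0. Lengths are in m, angles in rad, forces in N, time in s.
With the tool pointing down it reaches from about 0.325 to 0.75 m from the base axis. Payload 7.6 kg.
Tool frame: the origin (TCP) lies where the fingers leave the gripper's body, on its centre line; the fingertips stand 73 mm ahead of it and the grasp point (between the pads) lies ahead of it (bot.grip_point_offset is the z of the grasp point in the tool frame, in m); z points along the fingers, y is the line along which they close (so a half turn about z gives the same grasp; the last joint's range is limited). The gripper opens to 85 mm and grips with 20 to 120 N. Pads are 22 mm wide; open, the fingers measure 114 mm over their backs; the gripper's body (76 mm by 85 mm) begins 54 mm behind the grasp point. The pads swing forward as they close: fully open they stand 13 mm farther back than shut.
Start: joints at [-1.279, 0.052, 1.401, -0, 1.689, -0.07], TCP at [0.186, -0.491, 0.304] pointing down, gripper open.
Joint ranges: [-2.9, 2.9], [-0.91, 2.17], [0.12, 2.37], [-1.06, 4.2], [0.26, 2.73], [-2.93, 2.93]. Speed limits (rad/s): [2.57, 2.57, 3.01, 3.14, 3.14, 3.14].

### API

Orientations are given as a 3x3 rotation matrix whose columns are the frame's x, y, z axes.
In Python, from cell import bot, grab_frame, job_done gives the robot as it stands.
- The arm moves only by the tool drive_tool, never from a script. Its argument "moves" is a list of rows, each a list of 5 numbers: the shift along the tool's x, y, z in cm, then the turn about the tool's z in degrees, then the opening, from 0 (shut) to 1 (fully open). A call has 1 to 5 rows; each row shifts and turns the commanded pose from where the row before left it, along the tool's axes as they then stand; what a row does not reach is not made up. A row lasts 1/8 s, in which the tool goes at most 62.5 mm and 10.7 degrees, less where a joint would pass 70% of its speed; a pose out of reach is approached as far as the arm can. A call with a gripper value outside its range is refused whole. The fingers move at their own pace and stop on an object; "force" is the grip in N (left out, the last holds). Time passes only in rows, so rows that do not move let the fingers close. It gives the time, the measured TCP pose, the force, the opening and the grip force at its end, in the units of the state.
- bot.observe(): the state, without advancing time (a new reading comes with each control period).
- grab_frame(name): name is "side" or "top"; returns a dict with "color" (384x512x3 uint8, red, green, blue), "K" (3x3 intrinsics, pixels), "view" (4x4, takes a point from world to camera coordinates). Camera axes: x right, y down, z forward; pixel columns grow to the right and rows downward; lengths in m; the calibration is good to about 2 mm. A picture is of the moment at which its call begins. There is no depth.
- job_done(): hands the job in; it is judged then, once.
The state is a dict: "clock": time; "joint_positions": joint angles; "qd": joint speeds; "effort": joint torques, N m; "position": TCP position; "orientation": TCP orientation; "contact_force": force on the tool from outside, world axes, zero at the start; "ft_torque": the same for the moment, N m; "grip_width": finger opening in m; "grasp_force": force on a finger pad.
Only numpy, scipy, OpenCV 4.12 (cv2) and the standard library are available. Lean on these libraries where they do the work, as an engineer would, in place of code of your own. Each camera call takes 0.05 s, during which the arm holds its last target. There are 200 camera calls.

## Working session

There is one attempt and no reset: what is moved stays moved. The work goes in short steps, Python scripts to look and compute and a tool call to move; the robot and the scene stay as the last step left them, time stands still between calls to the robot, and variables do not carry over. Pictures are saved under pics/ and viewed, at most 10 in all, crops included, and the job is handed in when it is done.

Besides the shell and the picture viewer there is one more tool, called after "Emit:" as name([rows], argument=value, ...), one row to a line, values as JSON. drive_tool: Moves the arm, as the interface text tells. Its arguments: {"type":"object","properties":{"moves":{"type":"array"},"force":{"type":"number"}},"required":["moves"]}

```bash
mkdir -p pics; ls; python3 - <<'E'
from cell import bot, grab_frame
import cv2
print(bot.observe(), bot.grip_point_offset)
for n in("side","top"):
    f=grab_frame(n); print(n,f["K"].tolist(),f["view"].round(4).tolist())
    cv2.imwrite(f"pics/{n}0.png",cv2.resize(f["color"][:,:,::-1],(800,600),interpolation=cv2.INTER_CUBIC))
E
```

```text
pics
{'clock': 0.0, 'joint_positions': array([-1.27929198e+00,  5.28304662e-02,  1.40170822e+00,  1.18344121e-05,
        1.68860502e+00, -7.03003663e-02]), 'qd': array([ 0.00098399, -0.00100304,  0.00060931,  0.00022945, -0.00104741,
        0.00085664]), 'effort': array([ 2.32852719e-03, -3.81662428e+01, -3.60188270e+01,  5.06775200e-05,
        6.11215539e-03,  1.14392404e-05]), 'position': array([ 0.185801  , -0.49082577,  0.30308397]), 'orientation': array([[ 9.35259083e-01,  3.53963642e-01, -4.34506010e-04],
       [ 3.53963888e-01, -9.35257905e-01,  1.48899617e-03],
       [ 1.20675327e-04, -1.54639663e-03, -9.99998797e-01]]), 'contact_force': array([ 0.00553337,  0.70005525, -0.72620689]), 'ft_torque': array([-0.00937417, -0.0128246 , -0.00489242]), 'grasp_force': 0.0, 'grip_width': 0.0853544993687884} 0.0539
side [[351.81840580368055, 0.0, 255.9363540681411], [0.0, 351.81840580368055, 194.56040215292379], [0.0, 0.0, 1.0]] [[0.8878, -0.46, -0.0128, -0.4847], [-0.3009, -0.5594, -0.7723, 0.3186], [0.3481, 0.6895, -0.6351, 0.6691], [0.0, 0.0, 0.0, 1.0]]
top [[418.7468183984543, 0.0, 264.6459164004124], [0.0, 418.7468183984543, 195.11114324330757], [0.0, 0.0, 1.0]] [[0.0268, -0.9995, 0.0193, 0.053], [-0.9914, -0.0291, -0.1273, 0.5998], [0.1278, -0.0158, -0.9917, 1.0525], [0.0, 0.0, 0.0, 1.0]]
```

View pics/side0.png

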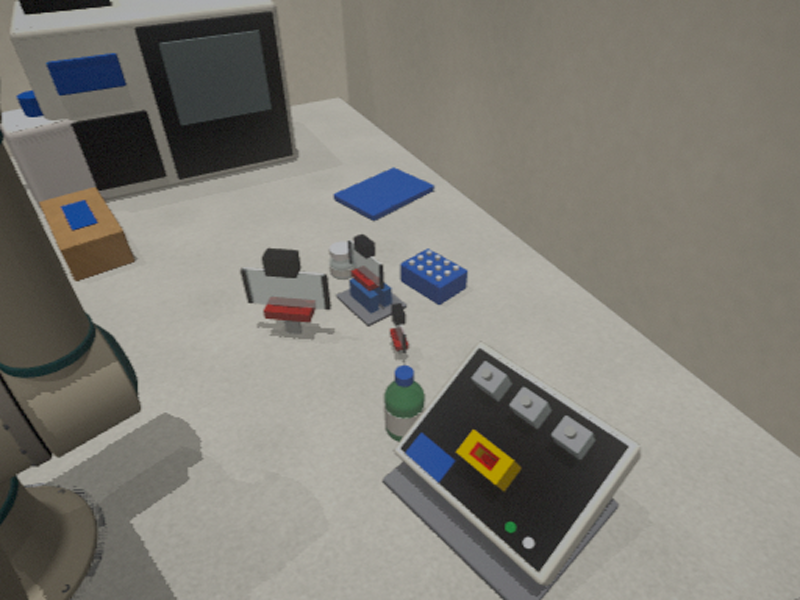

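View pics/top0.png

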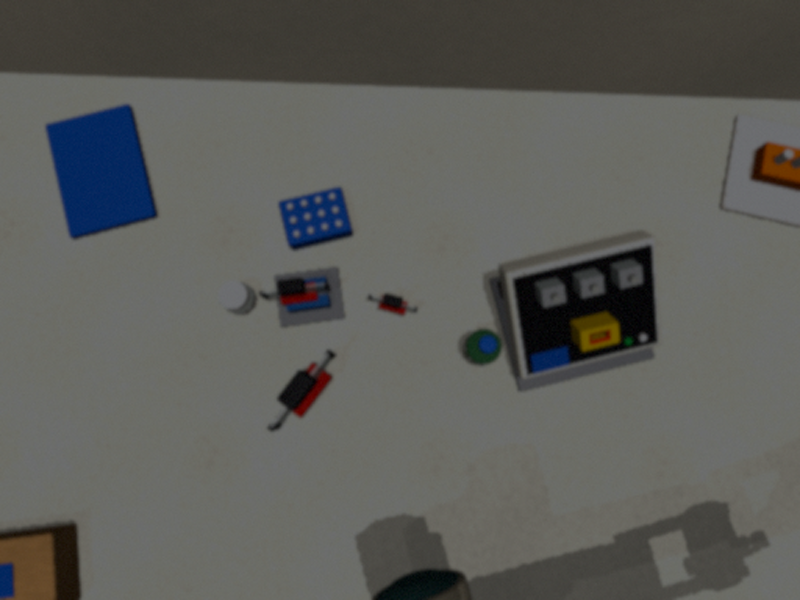

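The side view shows three guards: large and loose at (281,262), medium in the blue stand at (364,245), and small and loose at (398,314). In the top view they are at (299,390), (290,290) and (392,302). I choose the medium one in the stand. The yellow switch is at side (487,458) and top (596,333). Next I'll enlarge crops of the guard and the switch.

```bash
cat > h.py <<'E'
import numpy as np, cv2
from cell import bot, grab_frame
def crop(img,u,v,w,h,s):  # nominal pixel corner
    return cv2.resize(img[v:v+h,u:u+w,::-1],None,fx=s,fy=s,interpolation=cv2.INTER_CUBIC)
def P(f): return f["K"]@f["view"][:3]
def tri(fs,ft,ps,pt):
    X=cv2.triangulatePoints(P(fs),P(ft),np.float64(ps).reshape(-1,2).T,np.float64(pt).reshape(-1,2).T)
    X=(X[:3]/X[3]).T
    e=[np.linalg.norm(proj(f,X)-np.float64(p).reshape(-1,2),axis=1).max() for f,p in((fs,ps),(ft,pt))]
    return X,e
def proj(f,X):
    q=np.c_[X,np.ones(len(X))]@P(f).T
    return q[:,:2]/q[:,2:]
E
python3 - <<'E'
from h import *
s=grab_frame("side")["color"];t=grab_frame("top")["color"]
a=np.hstack([crop(s,210,145,50,37,8),crop(t,160,165,50,37,8)])
a=np.vstack([a,np.hstack([crop(s,285,270,50,37,8),crop(t,355,195,50,37,8)])])
cv2.imwrite("pics/c1.png",a)
E
```

```text
(no output)
```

View pics/c1.png

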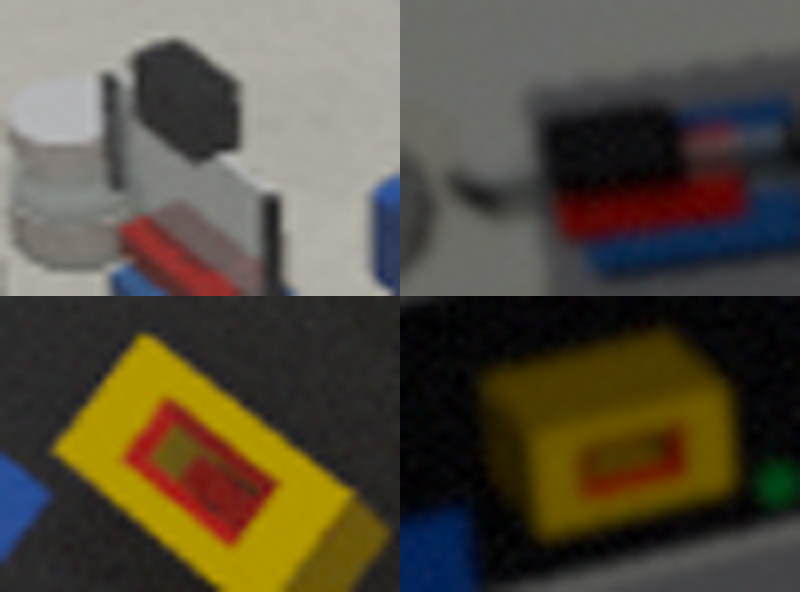

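```bash
cat > fit.py <<'E'
from h import *
from scipy.optimize import least_squares
from scipy.spatial.transform import Rotation as R
fs,ft=grab_frame("side"),grab_frame("top")
c=lambda p,u,v,ox,oy:(np.float64(p)-[ox,oy]+.5)/8-.5+[u,v]
def fit(rot,pts,s,si,t,ti,x0):
    pts=np.float64(pts)
    def r(p):
        X=pts@rot(p[3]).T+p[:3]
        return np.r_[proj(fs,X[si])-s,proj(ft,X[ti])-t].ravel()
    o=least_squares(r,x0,loss="soft_l1"); print(o.x.round(4),r(o.x).reshape(-1,2).round(1).tolist()); return o.x
# slot: uphill+y, uphill-y, front-y, front+y ; bevel then face
pts=[[9,16.5,0],[9,-16.5,0],[-9,-16.5,0],[-9,16.5,0],[17,30,0],[17,-30,0],[-17,-30,0],[-17,30,0]]
s=c([[168,398],[282,486],[233,548],[122,455],[143,333],[355,492],[52,452]],285,270,0,296)
t=c([[580,445],[685,425],[687,472],[582,500],[525,425],[735,385],[738,500],[545,545]],355,195,400,296)
fit(lambda a:(R.from_euler("z",a)*R.from_euler("y",-30,degrees=True)).as_matrix(),np.float64(pts)/1000,s,[0,1,2,3,4,5,7],t,list(range(8)),[.5,-.2,.12,0])
# handle, centre origin
pts=[[11,20,14],[11,-20,14],[-11,-20,14],[-11,20,14],[11,-20,-14],[-11,-20,-14],[-11,20,-14]]
s=c([[178,38],[240,80],[135,52],[238,140],[197,162],[137,110]],210,145,0,0)
t=c([[548,112],[682,110],[680,180],[552,195]],160,165,400,0)
fit(lambda a:R.from_euler("z",a).as_matrix(),np.float64(pts)/1000,s,[0,1,3,4,5,6],t,[0,1,2,3],[.5,.2,.12,0])
E
python3 fit.py
```

```text
[ 0.5454 -0.2135  0.1304  0.2664] [[0.2, -0.5], [0.2, -0.2], [0.1, 0.3], [-0.1, 0.3], [0.4, -0.2], [-0.1, 0.2], [0.4, -0.3], [-0.2, 0.6], [-0.0, -0.1], [0.3, 0.7], [0.2, 0.4], [0.9, 1.5], [-1.1, 0.5], [-0.4, -1.2], [-0.3, -0.9]]
[0.6081 0.2562 0.1262 0.1001] [[0.5, -1.3], [0.1, -0.1], [-1.0, -0.7], [0.8, 0.9], [-0.9, 0.7], [-0.5, 0.5], [-0.2, 0.5], [-0.0, -0.4], [0.7, -0.0], [-0.3, -0.7]]
```

```bash
cat > go.py <<'E'
from h import *
def go(x,y,z,yaw):  # target grasp point and yaw of tool x
    o=bot.observe(); Rm=o["orientation"]; p=o["position"]
    cur=np.arctan2(Rm[1,0],Rm[0,0]); 
    Rt=np.array([[np.cos(yaw),np.sin(yaw),0],[np.sin(yaw),-np.cos(yaw),0],[0,0,-1]])
    d=np.array([x,y,z+.0539])-p
    print("turn",np.degrees(cur-yaw).round(2),"shift after turn cm",(Rt.T@d*100).round(2),"t",o["clock"],"F",o["contact_force"].round(1),"w",o["grip_width"].round(4),"p",p.round(4))
E
python3 -c "
from go import *
go(.608,.256,.194,.1)"
```

```text
Traceback (most recent call last):
  File "go.py", line 7, in go
    print("turn",np.degrees(cur-yaw).round(2),"shift after turn cm",(Rt.T@d*100).round(2),"t",o["clock"],"F",o["contact_force"].round(1),"w",o["grip_width"].round(4),"p",p.round(4))
                                                                                                                                             ^^^^^^^^^^^^^^^^^^^^^
AttributeError: 'float' object has no attribute 'round'
```

```bash
sed -i 's/o\["grip_width"\].round(4)/round(o["grip_width"],4)/' go.py; python3 -c "
from go import *
go(.608,.256,.194,.1)"
```

```text
turn 15.0 shift after turn cm [ 49.46 -70.11   5.57] t 0.3 F [ 0.6  0.4 -1.4] w 0.0858 p [ 0.1858 -0.491   0.3036]
```

Emit:
drive_tool([
  [0,0,0,7.5,1],
  [0,0,0,7.5,1],
  [3.5,-5,0,0,1],
  [3.5,-5,0,0,1],
  [3.5,-5,0,0,1],
])

```text
clock: 0.92
position: [0.2758, -0.3297, 0.3038]
orientation: [[0.995, 0.099, 0.0], [0.099, -0.995, -0.0], [0.0, 0.0, -1.0]]
contact_force: [1.2, -0.0, 0.2]
grip_width: 0.0854
grasp_force: 0.0
```

Emit:
drive_tool([
  [3.5,-5,0,0,1],
  [3.5,-5,0,0,1],
  [3.5,-5,0,0,1],
  [3.5,-5,0,0,1],
  [3.5,-5,0,0,1],
])

```text
clock: 1.55
position: [0.4251, -0.0631, 0.3042]
orientation: [[0.995, 0.1, 0.001], [0.1, -0.995, -0.0], [0.001, 0.001, -1.0]]
contact_force: [1.1, -0.9, -0.4]
grip_width: 0.0856
grasp_force: 0.0
```

Emit:
drive_tool([
  [3.5,-5,0,0,1],
  [3.5,-5,0,0,1],
  [3.5,-5,0,0,1],
  [3.5,-5,0,0,1],
  [0,0,0,0,1],
])

```text
clock: 2.17
position: [0.5445, 0.1511, 0.3017]
orientation: [[0.995, 0.104, -0.003], [0.104, -0.995, -0.0], [-0.003, -0.0, -1.0]]
contact_force: [0.0, 0.2, 0.7]
grip_width: 0.0855
grasp_force: 0.0
```

```bash
python3 -c "
from go import *
go(.608,.256,.194,.1)"
```

```text
turn 0.26 shift after turn cm [ 7.37 -9.8   5.38] t 2.175 F [0.  0.2 0.7] w 0.0855 p [0.5445 0.1511 0.3017]
```

Emit:
drive_tool([
  [2.5,-3.3,0,0,1],
  [2.5,-3.3,1,0,1],
  [2.4,-3.2,2,0,1],
  [0,0,2,0,1],
  [0,0,0,0,1],
])

```text
clock: 2.8
position: [0.6072, 0.252, 0.2518]
orientation: [[0.995, 0.099, -0.004], [0.099, -0.995, -0.002], [-0.004, 0.001, -1.0]]
contact_force: [0.4, -0.4, -0.3]
grip_width: 0.0854
grasp_force: 0.0
```

```bash
python3 - <<'E'
from go import *
go(.608,.256,.134,.1)
s=grab_frame("side")["color"];t=grab_frame("top")["color"]
cv2.imwrite("pics/c2.png",np.hstack([crop(s,190,110,80,110,5),crop(t,145,140,80,110,5)]))
E
```

```text
turn -0.03 shift after turn cm [ 0.12 -0.39  6.39] t 2.8 F [ 0.4 -0.4 -0.3] w 0.0854 p [0.6072 0.252  0.2518]
```

View pics/c2.png

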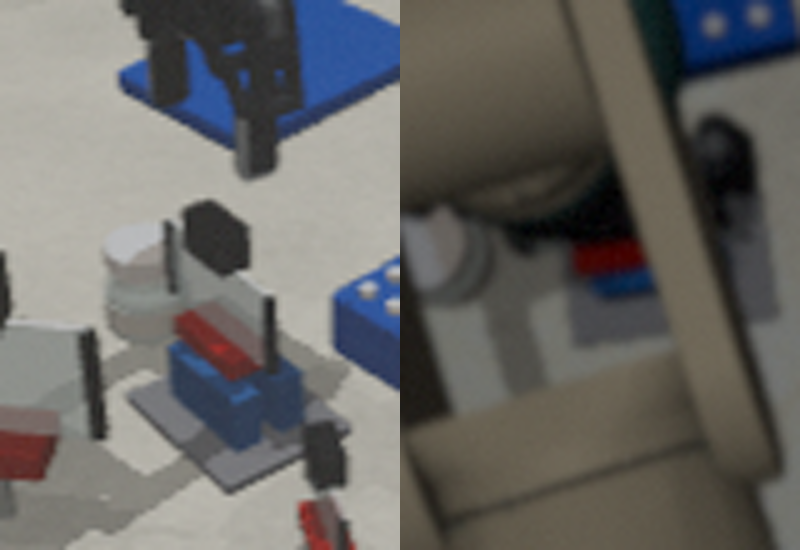

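The pictures show the medium guard upright in the blue stand, with its handle at left-crop (215,237) and the fingers straddling it at (168,85) and (257,150). I'll descend and grip across the 40 mm width, so that the guard can later pivot about the tool's y axis.

Emit:
drive_tool([
  [0.1,-0.4,3,0,1],
  [0,0,2.5,0,1],
  [0,0,1.4,0,1],
  [0,0,0,0,0],
  [0,0,0,0,0],
], force=25)

```text
clock: 3.52
position: [0.6088, 0.2568, 0.1868]
orientation: [[0.995, 0.1, 0.003], [0.1, -0.995, 0.001], [0.003, -0.0, -1.0]]
contact_force: [-0.5, 0.2, 0.0]
grip_width: 0.0518
grasp_force: 0.0
```

Emit:
drive_tool([
  [0,0,0,0,0],
  [0,0,0,0,0],
  [0,0,0,0,0],
  [0,0,0,0,0],
])

```text
clock: 4.03
position: [0.6088, 0.2574, 0.1869]
orientation: [[0.995, 0.1, 0.003], [0.1, -0.995, 0.001], [0.003, -0.001, -1.0]]
contact_force: [-0.6, 1.7, 6.9]
grip_width: 0.0404
grasp_force: 25.0
```

Emit:
drive_tool([
  [0,0,-0.7,0,0],
  [0,0,-0.7,0,0],
  [0,0,-0.7,0,0],
  [0,0,0,0,0],
])

```text
clock: 4.53
position: [0.6086, 0.2569, 0.2067]
orientation: [[0.995, 0.1, 0.001], [0.1, -0.995, 0.0], [0.001, -0.0, -1.0]]
contact_force: [0.2, -0.2, -1.8]
grip_width: 0.0408
grasp_force: 25.2
```

```bash
python3 - <<'E'
from go import *
go(.608,.256,.134,.1)
s=grab_frame("side")["color"];t=grab_frame("top")["color"]
cv2.imwrite("pics/c3.png",np.hstack([crop(s,200,120,80,75,8)]))
E
```

```text
turn -0.01 shift after turn cm [-0.06  0.08  1.88] t 4.525 F [ 0.2 -0.2 -1.8] w 0.0408 p [0.6086 0.2569 0.2067]
```

View pics/c3.png

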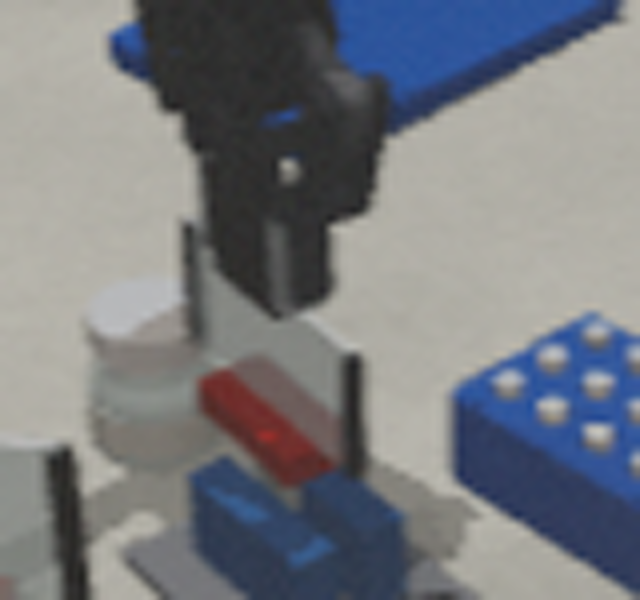

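The guard has lifted about 20 mm: its red foot, at (265,425), is clear of the walls and the tongue tip is still in the gap. I'll tilt it by pivoting on the wall edge.

Emit:
drive_tool([
  [-0.7,0,-0.1,0,0],
  [-0.7,0,0,0,0],
  [-0.6,0,0.05,0,0],
  [-0.5,0,0.1,0,0],
  [0,0,0,0,0],
])

```text
clock: 5.25
position: [0.5831, 0.2545, 0.2057]
orientation: [[0.995, 0.1, 0.0], [0.1, -0.995, 0.0], [0.0, -0.0, -1.0]]
contact_force: [1.2, 1.9, -1.9]
grip_width: 0.0397
grasp_force: 25.6
```

Emit:
drive_tool([
  [-0.6,0,0.13,0,0],
  [-0.5,0,0.14,0,0],
  [-0.5,0,0.18,0,0],
  [-0.6,0,0.19,0,0],
  [0,0,0,0,0],
])

```text
clock: 5.88
position: [0.561, 0.2521, 0.1987]
orientation: [[0.995, 0.1, -0.001], [0.1, -0.995, -0.0], [-0.001, 0.0, -1.0]]
contact_force: [1.5, 0.3, -0.5]
grip_width: 0.0395
grasp_force: 25.5
```

```bash
python3 - <<'E'
from go import *
go(.608,.256,.134,.1)
s=grab_frame("side")["color"];t=grab_frame("top")["color"]
cv2.imwrite("pics/c4.png",np.hstack([crop(s,190,120,80,75,8)]))
E
```

```text
turn 0.01 shift after turn cm [4.71 0.08 1.08] t 5.875 F [ 1.5  0.3 -0.5] w 0.0395 p [0.561  0.2521 0.1987]
```

View pics/c4.png

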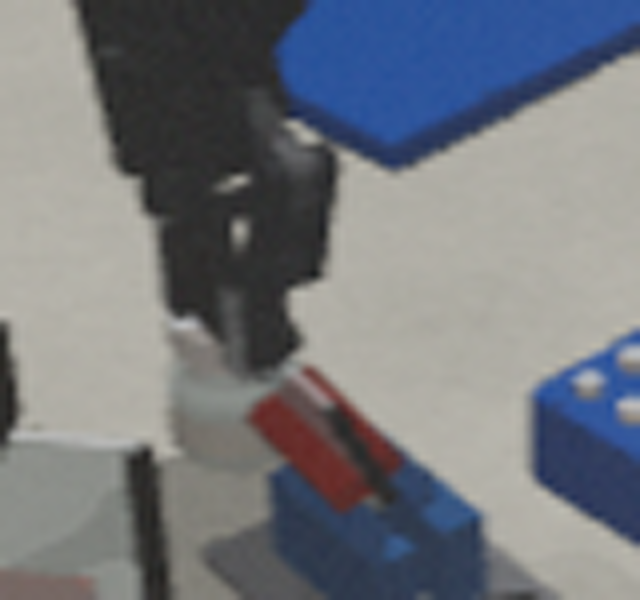

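The guard is leaning about 25° towards the robot, its red foot seen from above at (325,440) with the tongue in the gap. I'll tilt it a little further, then lift it out.

Emit:
drive_tool([
  [-0.5,0,0.24,0,0],
  [-0.5,0,0.25,0,0],
  [-0.2,0,0.1,0,0],
  [0,0,0,0,0],
])

```text
clock: 6.48
position: [0.5494, 0.251, 0.193]
orientation: [[0.995, 0.1, -0.0], [0.1, -0.995, -0.0], [-0.0, 0.0, -1.0]]
contact_force: [1.3, 0.4, -0.3]
grip_width: 0.0396
grasp_force: 25.5
```

Emit:
drive_tool([
  [0,0,0,0,0],
  [-0.3,0,-0.6,0,0],
  [-0.3,0,-0.6,0,0],
  [-0.3,0,-1.5,0,0],
  [0,0,-3,0,0],
], force=60)

```text
clock: 7.1
position: [0.5395, 0.2499, 0.2498]
orientation: [[0.995, 0.1, -0.004], [0.1, -0.995, -0.001], [-0.004, 0.001, -1.0]]
contact_force: [0.9, -0.2, -0.7]
grip_width: 0.0391
grasp_force: 65.1
```

Emit:
drive_tool([
  [0,0,-3,0,0],
  [0,0,-3,0,0],
  [0,0,-1,0,0],
  [0,0,0,0,0],
])

```text
clock: 7.6
position: [0.5405, 0.2501, 0.3204]
orientation: [[0.995, 0.1, 0.0], [0.1, -0.995, 0.0], [0.0, -0.0, -1.0]]
contact_force: [-0.5, 0.3, -2.7]
grip_width: 0.0388
grasp_force: 65.2
```

```bash
python3 - <<'E'
from go import *
go(.56,.24,.234,.1)
o=bot.observe();g=o["position"]+.0539*o["orientation"][:,2]
fs=grab_frame("side")
u=proj(fs,g[None])[0].round().astype(int);print(u)
x,y=max(u[0]-45,0),max(u[1]-30,0);print("off",x,y)
cv2.imwrite("pics/c5.png",crop(fs["color"],x,y,100,75,8))
E
```

```text
turn 0.01 shift after turn cm [1.84 1.2  3.25] t 7.6 F [-0.5  0.3 -2.7] w 0.0388 p [0.5405 0.2501 0.3204]
[206 117]
off 161 87
```

View pics/c5.png

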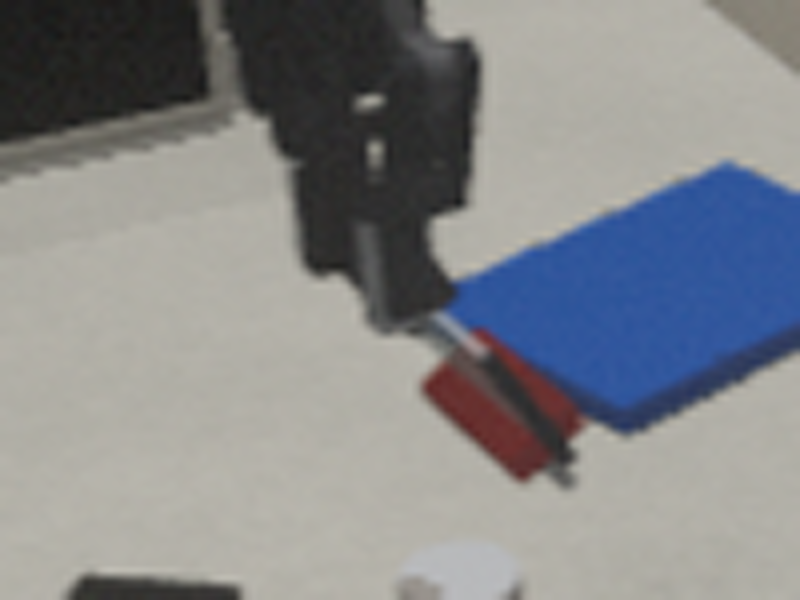

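```bash
cat > tilt.py <<'E'
from h import *
from scipy.optimize import least_squares
from scipy.spatial.transform import Rotation as R
o=bot.observe();g=o["position"]+.0539*o["orientation"][:,2];yaw=np.arctan2(*o["orientation"][1::-1,0])
fs=grab_frame("side")
M=np.float64([[0,-53,-14],[0,-53,-64],[0,0,-110],[-15,30,-64],[15,-30,-64],[15,30,-64],[-15,-30,-64],[-15,-30,-78],[-15,30,-78],[15,-30,-78]])/1000
def pred(th,h,dx=0,dy=0,M=M):
    Rm=(R.from_euler("z",yaw)*R.from_euler("y",-th,degrees=True)).as_matrix()
    return proj(fs,(M-[dx,dy,h])@Rm.T+g), (np.array([[0,0,-.11]])-[dx,dy,h])@Rm.T+g
E
python3 - <<'E'
from tilt import *
for th in(26,29,32,35): print(th,((pred(th,.010)[0]-[161,87]+.5)*8).round().astype(int).tolist())
E
```

```text
26 [[479, 372], [552, 479], [533, 497], [393, 399], [551, 417], [462, 341], [480, 478], [500, 505], [413, 426], [570, 445]]
29 [[482, 369], [561, 471], [547, 485], [403, 392], [559, 407], [469, 332], [490, 471], [512, 497], [425, 419], [580, 435]]
32 [[485, 366], [570, 462], [560, 472], [413, 386], [567, 397], [476, 322], [500, 464], [523, 489], [436, 411], [589, 423]]
35 [[488, 363], [578, 453], [573, 459], [422, 379], [574, 387], [483, 312], [510, 457], [534, 480], [446, 402], [597, 411]]
```

```bash
cat >> tilt.py <<'E'
def fit(obs,idx,off,s=8):
    ob=(np.float64(obs)+.5)/s-.5+off
    f=lambda p:np.r_[(pred(p[0],p[1]/1e3,p[2]/1e3,p[3]/1e3)[0][idx]-ob).ravel(),(p[1]-10)/5,p[2]/3,p[3]/3]
    r=least_squares(f,[30,10,0,0],loss="soft_l1");p=r.x
    print("th,h,dx,dy",p.round(2),"tip-grasp",(pred(p[0],p[1]/1e3,p[2]/1e3,p[3]/1e3)[1][0]-g).round(4),r.fun[:-3].round(1)); return p
E
python3 - <<'E'
from tilt import *
fit([[485,355],[570,460],[565,480],[422,388],[483,330],[525,482],[583,430]],[0,1,2,3,5,7,9],[161,87])
E
```

```text
th,h,dx,dy [31.34 10.7  -1.52  0.07] tip-grasp [ 0.0638  0.0063 -0.1023] [ 0.5  1.4  0.2  0.4 -0.5 -0.7 -0.9 -0.1 -0.6 -0.8 -0.1  1.   0.9 -0.6]
```

```bash
python3 -c "
from go import *
go(.4643,-.2357,.295,.2664)"
```

```text
turn -9.54 shift after turn cm [-20.12  44.86  -3.06] t 7.75 F [-0.9  0.5 -2.6] w 0.0384 p [0.5403 0.25   0.3183]
```

Emit:
drive_tool([
  [0,0,-1.5,-4.7,0],
  [0,0,-1.5,-4.8,0],
  [-1,2.2,0,0,0],
  [-1.8,4,0,0,0],
  [-1.8,4,0,0,0],
])

```text
clock: 8.38
position: [0.5225, 0.1386, 0.3485]
orientation: [[0.965, 0.263, -0.002], [0.263, -0.965, -0.001], [-0.003, 0.0, -1.0]]
contact_force: [0.5, -0.7, -2.2]
grip_width: 0.0386
grasp_force: 65.2
```

Emit:
drive_tool([
  [-1.8,4,0,0,0],
  [-1.8,4,0,0,0],
  [-1.8,4,0,0,0],
  [-1.8,4,0,0,0],
  [-1.8,4,0,0,0],
])

```text
clock: 9.0
position: [0.4881, -0.0783, 0.3489]
orientation: [[0.965, 0.263, -0.002], [0.263, -0.965, 0.0], [-0.002, -0.001, -1.0]]
contact_force: [0.9, -0.5, -2.2]
grip_width: 0.0388
grasp_force: 65.2
```

Emit:
drive_tool([
  [-1.8,4,0,0,0],
  [-1.8,4,0,0,0],
  [-1.8,4,0,0,0],
  [-1,2.2,0,0,0],
  [0,0,0,0,0],
])

```text
clock: 9.62
position: [0.4637, -0.2321, 0.3486]
orientation: [[0.966, 0.26, -0.002], [0.26, -0.966, 0.001], [-0.002, -0.002, -1.0]]
contact_force: [-0.5, 0.4, -1.8]
grip_width: 0.0388
grasp_force: 65.2
```

```bash
python3 - <<'E'
from go import *
go(.4643,-.2357,.268,.2664)
from tilt import *
u=proj(fs,g[None])[0].round().astype(int);print(u)
x,y=u[0]-45,u[1]-30;print("off",x,y)
cv2.imwrite("pics/c6.png",crop(fs["color"],x,y,100,75,8))
E
```

```text
turn -0.19 shift after turn cm [-0.04  0.36  2.67] t 9.625 F [-0.5  0.4 -1.8] w 0.0388 p [ 0.4637 -0.2321  0.3486]
[278 254]
off 233 224
```

View pics/c6.png

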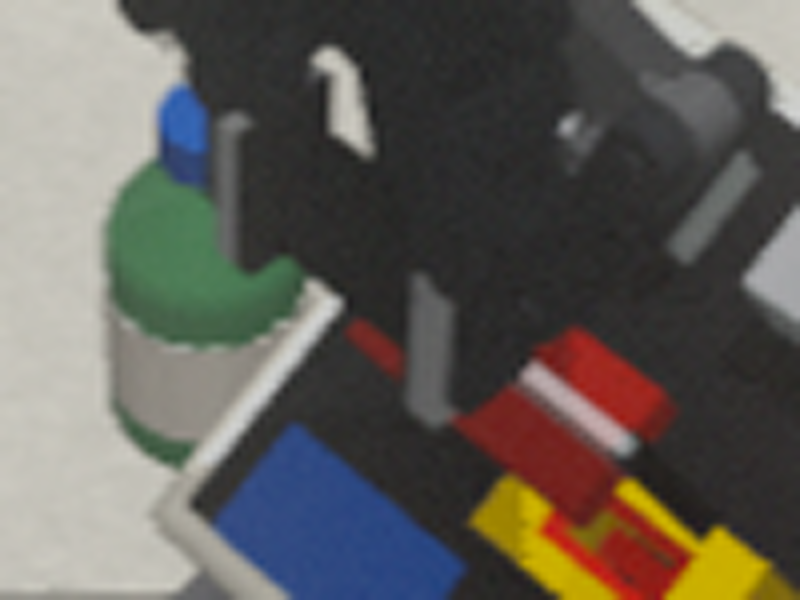

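```bash
python3 - <<'E'
from tilt import *
M2=np.float64([[x,y,z] for z in(-64,-78) for x in(-15,15) for y in(30,-30)]+[[0,53,-14],[0,-53,-14],[0,53,-64],[0,-53,-64]])/1000
for th in(28,31.3,34): print(th,((pred(th,.0107,-.0015,0,M2)[0]-[233,224]+.5)*8).round().astype(int).tolist())
E
```

```text
28 [[325, 333], [552, 519], [421, 217], [652, 393], [347, 355], [571, 538], [441, 240], [668, 415], [207, 119], [635, 454], [293, 211], [698, 531]]
31.3 [[340, 317], [567, 502], [433, 198], [664, 373], [364, 336], [588, 518], [455, 219], [683, 392], [211, 113], [640, 448], [306, 194], [712, 513]]
34 [[352, 304], [580, 487], [442, 183], [675, 357], [378, 321], [602, 501], [466, 202], [695, 374], [215, 108], [644, 442], [316, 181], [724, 497]]
```

The red foot, from left corner (350,325) to lower right (678,408), is above and downhill-aligned with the yellow switch. It matches the model at a tilt of about 30°. I'll go to 15 mm above the mouth.

```bash
python3 -c "
from go import *
go(.4784,-.2318,.247,.2664)"
```

```text
turn -0.04 shift after turn cm [1.33 0.5  4.84] t 9.725 F [-0.5  0.3 -1.5] w 0.0388 p [ 0.4643 -0.2304  0.3493]
```

Emit:
drive_tool([
  [0.4,0.2,1.5,0,0],
  [0.4,0.2,1.5,0,0],
  [0.5,0.1,1.4,0,0],
  [0,0,0.4,0,0],
  [0,0,0,0,0],
])

```text
clock: 10.35
position: [0.4782, -0.2321, 0.3018]
orientation: [[0.965, 0.263, -0.0], [0.263, -0.965, 0.0], [-0.0, -0.0, -1.0]]
contact_force: [-1.0, -0.1, -2.9]
grip_width: 0.0388
grasp_force: 65.2
```

```bash
python3 - <<'E'
from go import *
go(.4784,-.2318,.247,.2664)
s=grab_frame("side");t=grab_frame("top")
cv2.imwrite("pics/c7.png",np.hstack([crop(s["color"],275,245,66,94,6),crop(t["color"],345,180,66,94,6)]))
E
```

```text
turn -0.03 shift after turn cm [ 0.03 -0.03  0.09] t 10.35 F [-1.  -0.1 -2.9] w 0.0388 p [ 0.4782 -0.2321  0.3018]
```

View pics/c7.png

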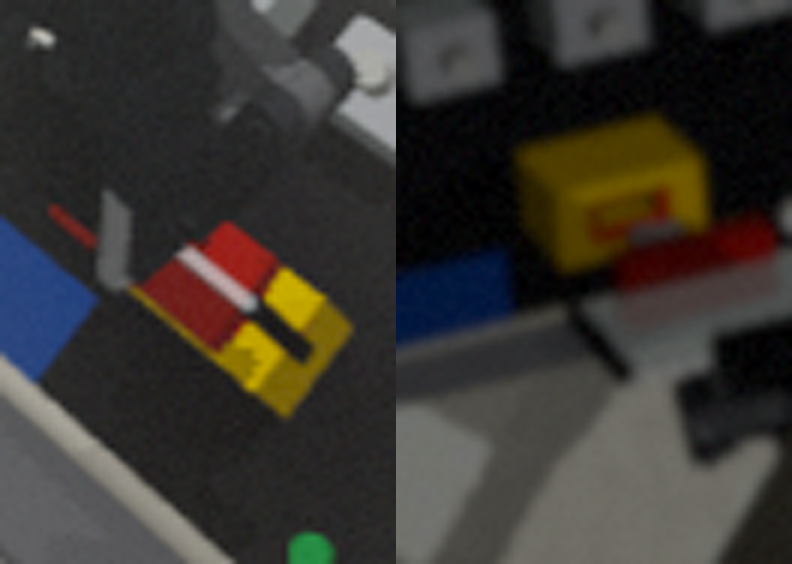

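```bash
python3 - <<'E'
from tilt import *
ft=grab_frame("top")
sw=np.array([.5454,-.2135,.1304]);Rs=(R.from_euler("z",.2664)*R.from_euler("y",-30,degrees=True)).as_matrix()
S=np.float64([[9,16.5,0],[9,-16.5,0],[-9,-16.5,0],[-9,16.5,0],[17,-30,0],[-17,-30,0]])/1000@Rs.T+sw
M2=np.float64([[0,10,-110],[0,-10,-110],[0,10,-78],[15,30,-78],[15,-30,-64],[-15,30,-64],[0,53,-14],[0,53,-64],[-15,-30,-78],[15,-30,-78]])/1000
Rm=(R.from_euler("z",yaw)*R.from_euler("y",-30.2,degrees=True)).as_matrix()
G=(M2-[-.0015,0,.0107])@Rm.T+g
for n,f,o in(("s",fs,[275,245]),("t",ft,[345-66,180])):
    for X in(S,G): print(n,((proj(f,X)-o+.5)*6).round().astype(int).tolist())
E
```

```text
s [[188, 224], [273, 292], [235, 341], [151, 272], [326, 299], [255, 393]]
s [[174, 247], [226, 289], [143, 220], [123, 136], [274, 252], [43, 207], [-44, 64], [18, 118], [219, 353], [286, 264]]
t [[590, 206], [670, 186], [673, 226], [594, 246], [701, 161], [707, 236]]
t [[626, 238], [675, 226], [659, 274], [605, 252], [774, 231], [626, 338], [616, 383], [564, 318], [762, 284], [757, 215]]
```

Emit:
drive_tool([
  [0,-0.13,0.1,0,0],
  [0.15,0,0.26,0,0],
  [0.15,0,0.26,0,0],
  [0.15,0,0.26,0,0],
  [0.15,0,0.26,0,0],
], force=40)

```text
clock: 11.18
position: [0.4837, -0.2294, 0.2904]
orientation: [[0.965, 0.263, -0.0], [0.263, -0.965, -0.0], [-0.0, -0.0, -1.0]]
contact_force: [-0.0, 0.0, -1.7]
grip_width: 0.0387
grasp_force: 65.2
```

Emit:
drive_tool([
  [0.15,0,0.26,0,0],
  [0.15,0,0.26,0,0],
  [0.15,0,0.26,0,0],
  [0,0,0,0,0],
])

```text
clock: 11.68
position: [0.4879, -0.2282, 0.2826]
orientation: [[0.965, 0.263, -0.0], [0.263, -0.965, 0.0], [-0.0, -0.0, -1.0]]
contact_force: [0.0, 0.2, -1.1]
grip_width: 0.0387
grasp_force: 65.2
```

Emit:
drive_tool([
  [0.15,0,0.26,0,0],
  [0.15,0,0.26,0,0],
  [0.15,0,0.26,0,0],
  [0,0,0,0,0],
])

```text
clock: 12.18
position: [0.4923, -0.227, 0.2747]
orientation: [[0.965, 0.263, -0.001], [0.263, -0.965, 0.0], [-0.0, -0.0, -1.0]]
contact_force: [-0.0, -0.2, -2.5]
grip_width: 0.0389
grasp_force: 65.2
```

Emit:
drive_tool([
  [0.1,0,0.17,0,0],
  [0.1,0,0.17,0,0],
  [0.1,0,0.17,0,0],
  [0,0,0,0,0],
])

```text
clock: 12.68
position: [0.4952, -0.2262, 0.2698]
orientation: [[0.965, 0.263, -0.0], [0.263, -0.965, 0.0], [-0.0, -0.0, -1.0]]
contact_force: [0.3, 0.2, -2.2]
grip_width: 0.0385
grasp_force: 65.2
```

```bash
python3 - <<'E'
from go import *
go(.4784,-.2318,.247,.2664)
s=grab_frame("side");t=grab_frame("top")
cv2.imwrite("pics/c8.png",np.hstack([crop(s["color"],275,245,66,94,6),crop(t["color"],345,180,66,94,6)]))
E
```

```text
turn -0.03 shift after turn cm [-1.77  0.1  -3.11] t 12.675 F [ 0.3  0.2 -2.2] w 0.0385 p [ 0.4952 -0.2262  0.2698]
```

View pics/c8.png

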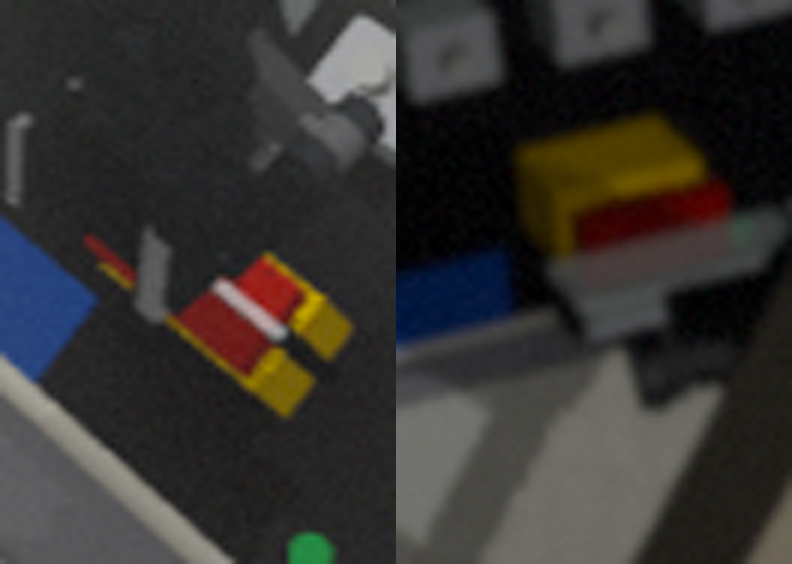

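Both views show the red foot about 10 mm off the yellow switch, squarely over it, with the tongue inside and no side force. I'll keep pressing along the slot, slowly.

Emit:
drive_tool([
  [0.1,0,0.17,0,0],
  [0.05,0,0.09,0,0],
  [0.05,0,0.09,0,0],
  [0.05,0,0.09,0,0],
  [0,0,0,0,0],
])

```text
clock: 13.4
position: [0.4976, -0.2256, 0.2658]
orientation: [[0.965, 0.263, 0.0], [0.263, -0.965, -0.0], [0.0, 0.0, -1.0]]
contact_force: [-2.7, 0.1, 1.8]
grip_width: 0.039
grasp_force: 65.6
```

Emit:
drive_tool([
  [0.05,0,0.09,0,0],
  [0.05,0,0.09,0,0],
  [0.05,0,0.09,0,0],
  [0,0,0,0,0],
])

```text
clock: 13.9
position: [0.4991, -0.2252, 0.2627]
orientation: [[0.965, 0.263, 0.0], [0.263, -0.965, -0.0], [0.0, 0.0, -1.0]]
contact_force: [-1.0, 0.3, 0.6]
grip_width: 0.0389
grasp_force: 65.6
```

Emit:
drive_tool([
  [0.05,0,0.09,0,0],
  [0.05,0,0.09,0,0],
  [0,0,0,0,0],
])

```text
clock: 14.28
position: [0.5001, -0.225, 0.261]
orientation: [[0.965, 0.263, 0.0], [0.263, -0.965, -0.0], [0.0, 0.0, -1.0]]
contact_force: [-1.9, 0.2, 0.3]
grip_width: 0.0391
grasp_force: 65.6
```

Emit:
drive_tool([
  [0.05,0,0.09,0,0],
  [0.05,0,0.09,0,0],
  [0,0,0,0,0],
])

```text
clock: 14.65
position: [0.5007, -0.2248, 0.2601]
orientation: [[0.965, 0.262, -0.0], [0.262, -0.965, -0.0], [-0.0, 0.0, -1.0]]
contact_force: [-5.9, 0.7, 6.5]
grip_width: 0.0389
grasp_force: 66.1
```

Emit:
drive_tool([
  [0.05,0,0.09,0,0],
  [0.05,0,0.09,0,0],
  [0,0,0,0,0],
])

```text
clock: 15.02
position: [0.501, -0.2246, 0.2602]
orientation: [[0.965, 0.262, -0.001], [0.262, -0.965, -0.001], [-0.001, 0.001, -1.0]]
contact_force: [-14.7, 3.5, 15.4]
grip_width: 0.0389
grasp_force: 67.5
```

Emit:
drive_tool([
  [0.05,0,0.09,0,0],
  [0.05,0,0.09,0,0],
  [0,0,0,0,0],
])

```text
clock: 15.4
position: [0.5012, -0.2246, 0.2602]
orientation: [[0.965, 0.262, -0.002], [0.262, -0.965, -0.002], [-0.003, 0.001, -1.0]]
contact_force: [-24.1, 4.6, 26.9]
grip_width: 0.0389
grasp_force: 68.6
```

```bash
python3 - <<'E'
from go import *
go(.4784,-.2318,.247,.2664)
s=grab_frame("side");t=grab_frame("top")
cv2.imwrite("pics/c9.png",np.hstack([crop(s["color"],285,260,50,75,8),crop(t["color"],355,185,50,75,8)]))
E
```

```text
turn -0.09 shift after turn cm [-2.39  0.1  -4.07] t 15.4 F [-24.1   4.6  26.9] w 0.0389 p [ 0.5012 -0.2246  0.2602]
```

View pics/c9.png

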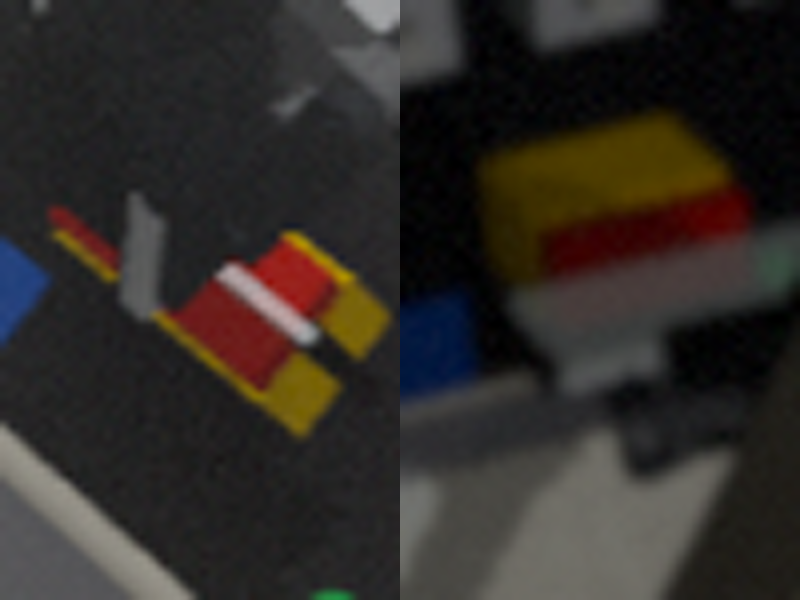

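The foot now sits on the yellow top face with no gap visible, and the stop is hard: 36 N with no more travel. I'll ease the press and nudge uphill, so the tongue lies against the slot's uphill wall and the guard cannot tip forward when released.

Emit:
drive_tool([
  [-0.13,0,-0.22,0,0],
  [0,0,0,0,0],
], force=40)

```text
clock: 15.75
position: [0.5009, -0.2247, 0.2602]
orientation: [[0.965, 0.262, -0.0], [0.262, -0.965, -0.001], [-0.001, 0.001, -1.0]]
contact_force: [-11.9, 2.1, 13.7]
grip_width: 0.0389
grasp_force: 67.2
```

Emit:
drive_tool([
  [0.09,0,-0.05,0,0],
  [0.09,0,-0.05,0,0],
  [0,0,0,0,0],
])

```text
clock: 16.12
position: [0.5017, -0.2245, 0.2606]
orientation: [[0.965, 0.262, -0.004], [0.262, -0.965, -0.001], [-0.005, -0.0, -1.0]]
contact_force: [-16.9, 1.1, 13.4]
grip_width: 0.0387
grasp_force: 67.0
```

Emit:
drive_tool([
  [0.09,0,-0.05,0,0],
  [0.09,0,-0.05,0,0],
  [0,0,0,0,0],
])

```text
clock: 16.5
position: [0.5026, -0.2244, 0.2612]
orientation: [[0.965, 0.261, -0.007], [0.261, -0.965, -0.001], [-0.008, -0.001, -1.0]]
contact_force: [-21.8, -0.0, 13.5]
grip_width: 0.0384
grasp_force: 67.0
```

Emit:
drive_tool([
  [0,0,0,0,0.4],
  [0,0,0,0,0.6],
  [0,0,0,0,1],
  [0,0,0,0,1],
  [0,0,0,0,1],
])

```text
clock: 17.12
position: [0.5053, -0.2235, 0.2598]
orientation: [[0.965, 0.263, 0.0], [0.263, -0.965, -0.0], [0.0, 0.0, -1.0]]
contact_force: [0.0, 0.2, 0.8]
grip_width: 0.0852
grasp_force: 0.0
```

```bash
python3 - <<'E'
from go import *
go(.4784,-.2318,.247,.2664)
E
```

```text
turn -0.02 shift after turn cm [-2.81  0.1  -4.11] t 17.125 F [0.  0.2 0.8] w 0.0852 p [ 0.5053 -0.2235  0.2598]
```

I have viewed 11 pictures, one over the limit of 10, so I won't view any more. I'll retract and check the seating numerically.

Emit:
drive_tool([
  [0,0,-2,0,1],
  [0,0,-3,0,1],
  [0,0,-5,0,1],
  [-2,2,-5,0,1],
  [-3,5,0,0,1],
])

```text
clock: 17.75
position: [0.4757, -0.3038, 0.4159]
orientation: [[0.964, 0.266, 0.009], [0.266, -0.964, -0.006], [0.007, 0.008, -1.0]]
contact_force: [0.6, -0.4, -1.3]
grip_width: 0.0854
grasp_force: 0.0
```

Emit:
drive_tool([
  [-3,5,0,0,1],
  [-1,5,0,0,1],
  [0,5,0,0,1],
  [0,5,0,0,1],
  [0,0,0,0,1],
])

```text
clock: 18.38
position: [0.4899, -0.5117, 0.4023]
orientation: [[0.966, 0.26, -0.006], [0.26, -0.966, 0.007], [-0.004, -0.008, -1.0]]
contact_force: [0.6, 0.1, -1.6]
grip_width: 0.0855
grasp_force: 0.0
```

```bash
cat > chk.py <<'E'
from h import *
from scipy.optimize import minimize
from scipy.spatial.transform import Rotation as R
fs,ft=grab_frame("side"),grab_frame("top")
sw=np.array([.5454,-.2135,.1304])
box=lambda cx,cy,z0,z1:np.float64([[x,y,z] for x in(-cx,cx) for y in(-cy,cy) for z in(z0,z1)])/1000
def mask(f,kind):
    i=f["color"].astype(int);r,g,b=i[...,0],i[...,1],i[...,2]
    return (r>2.2*g)&(r>2.2*b)&(r>45)
def hullm(f,X):
    m=np.zeros((384*4,512*4),np.uint8); h=cv2.convexHull(((proj(f,X)+.5)*4).astype(np.int32)); cv2.fillConvexPoly(m,h,1)
    return cv2.resize(m.astype(np.float32),(512,384),interpolation=cv2.INTER_AREA)
foot=box(15,30,0,14)
def roi(f):
    u=proj(f,sw[None])[0].astype(int);w=np.zeros((384,512));w[u[1]-35:u[1]+30,u[0]-35:u[0]+35]=1;return w
D=[(f,mask(f,0)*roi(f)) for f in(fs,ft)]
for (f,m),n in zip(D,"st"):
    ys,xs=np.nonzero(m);print(n,"red px",len(xs),xs.mean().round(1),ys.mean().round(1))
def cost(p):
    Rm=(R.from_euler("z",.2664)*R.from_euler("y",-p[3],degrees=True)).as_matrix()
    Rs=(R.from_euler("z",.2664)*R.from_euler("y",-30,degrees=True)).as_matrix()
    X=foot@Rm.T+sw+Rs@(np.array(p[:3])/1000)
    return sum(np.abs(hullm(f,X)-m).sum() for f,m in D)
best=min((minimize(cost,[0,0,z,th],method="Nelder-Mead",options=dict(initial_simplex=[[0,0,z,th],[3,0,z,th],[0,3,z,th],[0,0,z+3,th],[0,0,z,th+4]])) for z in(0,5) for th in(28,33)),key=lambda r:r.fun)
print("foot underside offset in slot axes mm, tilt",best.x.round(2),best.fun,"seated model",cost([0,0,0,30]),"tipped",cost([0,0,0,34]),"raised 5",cost([0,0,5,30]))
o=bot.observe();print(o["clock"],o["position"],o["contact_force"])
E
python3 chk.py
```

```text
s red px 35 315.9 304.2
t red px 163 385.4 213.5
foot underside offset in slot axes mm, tilt [ 4.700e-01  2.000e-02 -6.000e-01  3.227e+01] 809.125 seated model 822.3125 tipped 828.25 raised 5 843.75
18.475 [ 0.48947097 -0.50808083  0.40830833] [-0.15806213  1.66105304  0.68086617]
```

Emit:
drive_tool([
  [0,-6,0,0,1],
  [0,-6,0,0,1],
  [0,-6,0,0,1],
  [0,-6,0,0,1],
  [0,-6,0,0,1],
])

```text
clock: 19.1
position: [0.4093, -0.2175, 0.412]
orientation: [[0.965, 0.264, 0.004], [0.264, -0.965, -0.002], [0.004, 0.003, -1.0]]
contact_force: [1.1, 0.0, 0.8]
grip_width: 0.085
grasp_force: 0.0
```

Emit:
drive_tool([
  [0,-6,0,0,1],
  [0,-6,0,0,1],
  [0,-6,0,0,1],
  [0,-6,0,0,1],
  [0,-6,0,0,1],
])

```text
clock: 19.73
position: [0.3296, 0.0704, 0.4113]
orientation: [[0.965, 0.263, 0.005], [0.263, -0.965, 0.001], [0.005, 0.001, -1.0]]
contact_force: [2.6, 0.6, -0.6]
grip_width: 0.0856
grasp_force: 0.0
```

Emit:
drive_tool([
  [0,-6,0,0,1],
  [0,-6,0,0,1],
  [0,0,0,0,1],
])

```text
clock: 20.1
position: [0.2975, 0.1872, 0.4111]
orientation: [[0.962, 0.272, 0.003], [0.272, -0.962, 0.002], [0.004, -0.001, -1.0]]
contact_force: [0.2, -0.8, 0.4]
grip_width: 0.0853
grasp_force: 0.0
```

```bash
python3 chk.py; python3 - <<'E'
from chk import *
cv2.imwrite("pics/c10.png",np.hstack([crop(fs["color"],275,235,70,100,6)]))
# handle check (dark) : fit of handle outline is harder; print red mask compactly
ys,xs=np.nonzero(D[0][1]);print(xs.min(),xs.max(),ys.min(),ys.max())
E
```

```text
s red px 267 313.7 295.1
t red px 163 385.4 213.5
foot underside offset in slot axes mm, tilt [ 0.85 -0.77 -2.67 33.16] 578.3125 seated model 590.5625 tipped 599.375 raised 5 615.375
20.2 [0.29940404 0.18437569 0.41098418] [-0.0323176  -0.47321479  0.12615365]
s red px 266 313.6 295.1
t red px 161 385.4 213.6
foot underside offset in slot axes mm, tilt [ 0.85 -0.77 -2.67 33.16] 581.3125 seated model 593.5625 tipped 602.25 raised 5 614.75
20.3 [0.30054862 0.18328902 0.41074831] [-0.4484688  -0.00332215 -0.07626435]
292 326 274 307
```

```bash
cat > chk2.py <<'E'
from chk import *
hd=box(11,20,64,92);pn=box(3,54,14,64)
Rz=R.from_euler("z",.2664);Rs=(Rz*R.from_euler("y",-30,degrees=True)).as_matrix()
gray=[f["color"].max(axis=2).astype(int) for f in(fs,ft)]
def tr(p,B): return B@(Rz*R.from_euler("y",-p[3],degrees=True)).as_matrix().T+sw+Rs@(np.array(p[:3])/1000)
def cost2(p):
    c=0
    for k,(f,m) in enumerate(D):
        F,H,Pn=(hullm(f,tr(p,B)) for B in(foot,hd,pn))
        vis=F*(1-H); w=(1-Pn)*roi(f)+1e-9
        c+=(np.abs(vis-m)*w).sum()+ (m*H).sum()
        if k==1: # handle dark against bright bench, top view, outside the deck
            c+=.02*(gray[1]*H).sum()+0
    return c
for z0,t0 in((0,30),(2,33),(0,27)):
    r=minimize(cost2,[0,0,z0,t0],method="Nelder-Mead",options=dict(initial_simplex=np.array([0,0,z0,t0])+np.vstack([np.zeros(4),np.diag([2,2,2,3])])))
    print(r.x.round(2),r.fun.round(1))
for p in([0,0,0,30],[0,0,0,33],[0,0,0,27],[0,0,4,30],[2,0,0,30],[1.5,0,-1,30]): print(p,cost2(p).round(1))
E
python3 chk2.py | tail -9
```

```text
[ 0.11  0.76  0.74 28.51] 259.7
[ 0.51  0.55  1.57 28.58] 262.3
[-0.99  0.84  0.7  28.12] 269.9
[0, 0, 0, 30] 290.5
[0, 0, 0, 33] 414.9
[0, 0, 0, 27] 290.7
[0, 0, 4, 30] 311.6
[2, 0, 0, 30] 327.7
[1.5, 0, -1, 30] 309.0
```

```bash
python3 -c "
from cell import *
print(bot.observe()['clock']); print(job_done())"
```

```text
20.4
the job is handed in; nothing more can be done
None
```

The medium guard is in the yellow switch slot, pressed to a hard stop (about 36 N), released, and handed in at 20.4 s; image fits put the foot within about 1 mm and 1.5° of flat, plunger travel was not measured directly, I gave the bystanders no separate check, and I viewed 11 pictures instead of the allowed 10.

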